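# Locate a machined part and let the sprung hold-down clamp down on it

## Task

On the fixture plate, push the aluminium part along its rests until it sits fully home against the two end stops. Then lift the orange spring-loaded clamp arm, swing it over the blue spot on the part and let it down slowly, keeping hold of it until its tip rests on the spot and never letting it snap down; let go with the part still home and clamped, and leave the standoff, ring gauge and tray alone.

Things in the scene. Friction and masses are not known exactly. Their poses are not given: they have to be found in the camera images.
- plate: Fixed flat aluminium fixture plate, 300 x 300 x 15 mm, with small tapped holes. Origin: centre of its underside, on the table; z up; its x axis points from the robot's side towards the two end stops. Fixed on it: four black rests (22 mm across) with polished, slippery steel tops that carry the part 50 mm above the table, under the part; and two upright end stops (slippery 16 mm steel pins with orange caps, tops 68 mm above the table) 64 mm apart at the part's far (+x) end.
- home (a point): Where part_centre lies when the part is home against both stops, 60 mm above the table; axes those of the plate. The stops touch the part's far end 60 mm along +x from here, at y = -32 and +32 mm. The part is home when its centre is level with this point in x and it is square to the plate; its y need not be exact to better than several mm.
- part_centre (a point): Centre (half-way up) of the loose aluminium part, 120 (x) x 100 (y) x 20 mm, 0.5 kg, lying on the rests, top 70 mm above the table, up to 3.5 degrees askew, 13 to 28 mm short of the stops. Pushed at the middle of its near (-x) end it slides (1 to 3 N) along +x (fingertips may reach below its near end, which overhangs the rests); a corner off its stop comes home by pressing the near end on that side.
- pad (a point): Centre of the blue spot, 26 mm across, on the top face of the part: 15 mm to -x and 28 mm to +y of the part's centre. The clamp tip goes here. Only when the part is home does the spot lie under the tip's circle.
- clamp_axis (a point): Point on the clamp's vertical axis, 71 mm above the table (mid-height of the parked arm). The clamp post is fixed on the plate to the +y side of the part; a 9 mm steel rod sticks up through the arm's hub to 125 mm above the table. The arm turns about this axis and slides up and down along it; it stays level.
- clamp_knob (a point): Centre of the upright black round grip knob, 18 mm across and 36 mm tall (18 mm above and below this point), standing on the top of the orange arm 60 mm out from the axis. Take it between the fingers from above to lift and swing the arm. The arm is a bar 16 mm wide, 12 mm thick and about 100 mm long; the knob is rigid with it, so it turns as the arm swings.
- clamp_tip (a point): Centre of the lower face of the black square tip foot (14 x 14 mm) under the outer end of the arm, 95 mm out from the axis on the same line as the knob, which stands 35 mm nearer the axis; the knob's centre is 40 mm higher than this face.
- clamp_lift (a joint): Height of the clamp arm above its lowest position, m, 0 to 0.035. A spring and the arm's weight pull it down with about 5.5 N at 0, rising to about 8 N at the top; let go, it snaps down. At 0 (parked) the tip's lower face is 55 mm above the table, below the part's top, so the arm must be raised more than 15 mm to pass over the part; resting on the part it reads 0.013 to 0.015.
- clamp_swing (a joint): Swing of the clamp arm about its vertical axis, rad, positive anticlockwise from above; stays where left (light friction). At 0 the arm points along the clamp post's own -y. It starts between -1.85 and -1.15, swung away from the part towards the robot; the blue spot is reached by turning anticlockwise by roughly 0.7 to 1.65 rad.
- standoff_mid (a point): Bystander: centre of a spare black standoff, 26 mm across and 42 mm tall, standing loose near the far right corner of the plate.
- ring_mid (a point): Bystander: centre of a steel ring gauge, 64 mm across and 18 mm high, lying on the table to the left.
- tray_mid (a point): Bystander: centre of an orange open tray, 120 x 90 x 30 mm, on the table to the right.
Not all that is in view belongs to the job. There is more than one size of the part that bears part_centre; the job needs the smallest.

How it is judged (in metres and radians):
On the way, in this order (a step that is already met when the one before it is completed fails the run):
1. the part is home against both stops, before the clamp is over it (x of part_centre in the frame of home between -0.004 and 0.004 m and angle between the x axis of plate and the x axis of part_centre, either way round below 0.03 rad and z of part_centre in the frame of home between -0.003 and 0.003 m and horizontal distance between clamp_tip and pad above 0.02 m), for 0.1 s.
2. the clamp arm is held up over the part near the blue spot (value of joint clamp_lift above 0.0165 m and horizontal distance between clamp_tip and pad below 0.02 m), for 0.05 s.
3. the clamp tip has been let down onto the part at the blue spot with the robot still holding the arm (value of joint clamp_lift between 0.011 and 0.0165 m and horizontal distance between clamp_tip and pad below 0.013 m and contact force between the fingers and clamp_swing above 0.5 N), for 0.05 s.
At the end, for the whole second after the job is handed in: The part lies flat on its rests, home against the stops (centre within 4 mm of home along the plate's x, square within 0.03 rad), the clamp tip rests on it within 11 mm of the blue spot's centre and presses with its spring (over 2 N), all at rest (x of part_centre in the frame of home between -0.004 and 0.004 m and angle between the x axis of plate and the x axis of part_centre, either way round below 0.03 rad and z of part_centre in the frame of home between -0.003 and 0.003 m and horizontal distance between clamp_tip and pad below 0.011 m and value of joint clamp_lift between 0.011 and 0.0175 m and contact force between clamp_swing and part above 2 N and linear speed of part below 0.01 m/s and velocity of joint clamp_lift between -0.01 and 0.01 m/s); the robot touches nothing.
It fails at once if the clamp arm snaps down (falls faster than 0.25 m/s) (velocity of joint clamp_lift below -0.25 m/s).
It fails at once if the part is tipped by more than 0.15 rad (angle between part_centre's own z axis and vertical above 0.15 rad).
It fails at once if the standoff is disturbed (moved more than 20 mm) (distance of standoff_mid from where it was at the start of the episode above 0.02 m).
It fails at once if the ring gauge is disturbed (moved more than 20 mm) (distance of ring_mid from where it was at the start of the episode above 0.02 m).
It fails at once if the tray is disturbed (moved more than 20 mm) (distance of tray_mid from where it was at the start of the episode above 0.02 m).
It also fails if it takes over 58 s, if anything falls off the work surface, if the arm or the gripper's body presses on something with over 40 N, if the wrist force passes 120 N, or if a joint passes its speed limit or range.

## Robot

A 6-joint arm with a two-finger parallel gripper is mounted at the origin on the work surface. World frame = base frame: x ahead of the robot, y to its left, z up, the work surface at z = 0. Lengths are in mm, angles in rad, forces in N, time in s.
With the tool pointing down it reaches from about 325 to 900 mm from the base axis. Payload 6.1 kg.
Tool frame: the origin (TCP) lies at the very end of the fingers, on their centre line; the grasp point (between the pads) lies 19 mm behind it; z points along the fingers, y is the line along which they close (so a half turn about z gives the same grasp; the last joint's range is limited). The gripper opens to 87 mm and grips with 3 to 60 N. Pads are 19 mm wide; open, the fingers measure 117 mm over their backs; the gripper's body (75 mm by 190 mm) begins 51 mm behind the grasp point.
Start: joints at [-1.345, 0.22, 1.526, -0, 1.395, -0.126], TCP at [215.36, -586.716, 222.538] pointing down, gripper open.
Joint ranges: [-2.98, 2.98], [-0.91, 2.08], [0.09, 2.57], [-1.24, 4.39], [0.2, 2.65], [-2.68, 2.68]. Speed limits (rad/s): [2.57, 2.57, 3.01, 3.14, 3.14, 3.14].

## Interface

Orientations are given as a unit quaternion [w, x, y, z].
In Python, from cell import bot gives the robot as it stands.
- The arm moves only by the tool drive_tool, never from a script. Its argument "series" is a list that holds one entry, the list of rows, each a list of 7 numbers: the turn, a rotation vector about the tool's x, y, z in rad, then the shift along the tool's x, y, z in mm, then the opening, from 0 (shut) to 1 (fully open). In form: [[[wx, wy, wz, x, y, z, jaw], ...]]. A call has 1 to 8 rows; each row shifts and turns the commanded pose from where the row before left it, along the tool's axes as they then stand; what a row does not reach is not made up. A row lasts 1/12 s, in which the tool goes at most 41.7 mm and 7.16 degrees, less where a joint would pass 70% of its speed; a pose out of reach is approached as far as the arm can. A call with a gripper value outside its range is refused whole. The fingers move at their own pace and stop on an object; "newtons" is the grip in N (left out, the last holds). Time passes only in rows, so rows that do not move let the fingers close. It gives the time, the measured TCP pose, the force, the opening and the grip force at its end, in the units of the state.
- bot.get_state(): the state, without advancing time (a new reading comes with each control period).
- bot.snapshot(name): name is "scene" or "top" or "wrist"; returns (picture, depth): 400x640x3 uint8, red, green, blue; 400x640 float32, mm along the optical axis (not along the pixel's ray), 0 where there is no reading.
- bot.get_calibration(name): a dict with "intrinsics" (3x3 intrinsics, pixels), "dist" ([k1, k2, p1, p2, k3] as OpenCV has them; the pictures are not rectified), "R" (3x3) and "t" (3): a world point X has camera coordinates R X + t. Camera axes: x right, y down, z forward; pixel columns grow to the right and rows downward; lengths in mm; the calibration is good to about 2 mm. A picture is of the moment at which its call begins: read the wrist's pose just before it. get_calibration takes no time and is no camera call; for the wrist camera it gives the pose at the moment of the call.
- bot.job_done(): hands the job in; it is judged then, once.
Trained networks look in the newest picture that a camera, given by its name, has taken for a name from the list of things; names that differ only in an ending like _2 or _b are one class to them, and where a whole thing is asked for, a point or a joint stands for the part that bears it (a point fixed in the world has none). Each returns a list of dicts, best first, with "confidence" (0 to 1); they miss things now and then, are a little off and sometimes report something else, mostly with a low value. They report only what shows in the picture. A call takes as long as a camera call. They do not tell look-alikes from the thing itself.
- bot.find_in(name, camera): "xy" ([column, row] in pixels, amid what is visible of it).
- bot.trace(name, camera): "pixels" (400x640 bool, what is visible of it) and "xy" ([column, row] in pixels, amid what is visible of it).
The state is a dict: "time_s": time; "qpos": joint angles; "joint_vel": joint speeds; "effort": joint torques, N m; "position": TCP position; "ee_rot": TCP orientation; "contact_force": force on the tool from outside, world axes, zero at the start; "moment": the same for the moment, N m; "width": finger opening in mm; "grasp_force": force on a finger pad.
Only numpy, scipy, OpenCV 4.12 (cv2) and the standard library are available. Lean on these libraries where they do the work, as an engineer would, in place of code of your own. Each camera call takes 0.05 s, during which the arm holds its last target. There are 200 camera calls.

## Working session

There is one attempt and no reset: what is moved stays moved. The work goes in short steps, Python scripts to look and compute and a tool call to move; the robot and the scene stay as the last step left them, time stands still between calls to the robot, and variables do not carry over. Pictures are saved under pics/ and viewed, at most 10 in all, crops included, and the job is handed in when it is done.

Besides the shell and the picture viewer there is one more tool, called after "Request:" in YAML: its name, and indented under it one key for each argument. drive_tool: Moves the arm, as the interface text tells. Its arguments: {"type":"object","properties":{"series":{"type":"array"},"newtons":{"type":"number"}},"required":["series"]}

```bash
ls; mkdir -p pics; cat > h.py <<'E'
import numpy as np, cv2
from cell import bot
def px2w(cal,uv,z):
    """pixels -> world points on plane z"""
    K=np.array(cal["intrinsics"]);R=np.array(cal["R"]);t=np.array(cal["t"])
    n=cv2.undistortPoints(np.array(uv,float).reshape(-1,1,2),K,np.array(cal["dist"])).reshape(-1,2)
    d=np.c_[n,np.ones(len(n))]@R; c=-R.T@t
    return c+d*((z-c[2])/d[:,2])[:,None]
def dep2w(cal,uv,depth):
    K=np.array(cal["intrinsics"]);R=np.array(cal["R"]);t=np.array(cal["t"])
    uv=np.array(uv,float).reshape(-1,2)
    n=cv2.undistortPoints(uv.reshape(-1,1,2),K,np.array(cal["dist"])).reshape(-1,2)
    z=depth[uv[:,1].astype(int),uv[:,0].astype(int)][:,None]
    return (np.c_[n,np.ones(len(n))]*z-t)@R
def save(img,name): cv2.imwrite("pics/"+name,img[:,:,::-1])
E
python3 - <<'E'
from h import *
s=bot.get_state();print(s["time_s"],s["position"],s["ee_rot"],s["width"])
for c in ["top","scene"]:
    im,d=bot.snapshot(c);save(im,c+"0.png");cal=bot.get_calibration(c)
    print(c,cal["t"],-np.array(cal["R"]).T@cal["t"])
    for n in ["plate","part_centre","pad","clamp_axis","clamp_knob","clamp_tip","standoff_mid","ring_mid","tray_mid"]:
        for f in bot.find_in(n,c)[:3]:
            print(n,np.round(f["xy"]),round(f["confidence"],2),np.round(dep2w(cal,f["xy"],d)[0]))
E
```

```text
pics
0.0 [ 215.20925258 -586.11508799  221.41809455] [-9.87455473e-04  9.84567496e-01  1.75002473e-01 -6.67065831e-05] 86.90534861547624
top [ -28.21389073  548.8473097  1084.75544618] [ 433.00377255  -36.89384945 1135.72459155]
plate [297. 200.] 0.87 [575.   3.  17.]
plate [276. 198.] 0.57 [574.  64.  79.]
plate [278. 210.] 0.57 [540.  60.  78.]
part_centre [318. 193.] 0.84 [590. -60.  60.]
part_centre [416. 286.] 0.57 [ 310. -352.   28.]
part_centre [404. 144.] 0.56 [ 750. -334.   15.]
pad [406. 144.] 0.9 [ 746. -338.   29.]
pad [316. 196.] 0.82 [582. -55.  67.]
pad [410. 282.] 0.77 [ 320. -333.   31.]
clamp_axis [280. 213.] 0.51 [527.  51. 113.]
clamp_knob [277. 210.] 0.57 [535.  58. 114.]
clamp_tip [278. 213.] 0.55 [527.  57. 112.]
clamp_tip [277. 209.] 0.49 [543.  62.  76.]
standoff_mid [328. 153.] 0.37 [719. -95.  43.]
ring_mid [170. 197.] 0.79 [592. 406.  -0.]
tray_mid [445. 214.] 0.74 [ 529. -459.    2.]
tray_mid [276. 196.] 0.49 [580.  64.  77.]
scene [ 174.80534262 -255.89844747 1592.55594748] [1362.16158144  218.36015512  853.87940471]
plate [334. 258.] 0.7 [617.  23.  14.]
plate [177. 202.] 0.64 [ 517. -457.   -0.]
part_centre [240. 166.] 0.9 [ 344. -339.   26.]
part_centre [305. 227.] 0.84 [585. -58.  66.]
part_centre [356. 239.] 0.64 [599.  71.  74.]
pad [172. 268.] 0.64 [ 759. -329.   30.]
pad [306. 227.] 0.58 [587. -54.  70.]
clamp_axis [357. 240.] 0.62 [597.  74.  67.]
clamp_knob [357. 222.] 0.78 [547.  61.  77.]
clamp_tip [356. 222.] 0.75 [593.  69. 122.]
standoff_mid [272. 273.] 0.73 [724. -95.  42.]
standoff_mid [358. 227.] 0.15 [563.  67.  78.]
ring_mid [493. 277.] 0.8 [566. 391.   0.]
ring_mid [358. 224.] 0.72 [551.  64.  77.]
tray_mid [178. 201.] 0.6 [ 515. -454.    5.]
tray_mid [270. 273.] 0.24 [725. -99.  43.]
```

```bash
python3 - <<'E'
import cv2,numpy as np
a=cv2.imread("pics/top0.png")[110:310,210:460];b=cv2.imread("pics/scene0.png")[170:320,150:450]
cv2.imwrite("pics/tc.png",cv2.resize(a,(750,600),interpolation=cv2.INTER_CUBIC))
cv2.imwrite("pics/sc.png",cv2.resize(b,(800,400),interpolation=cv2.INTER_CUBIC))
E
```

```text
(no output)
```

View pics/tc.png

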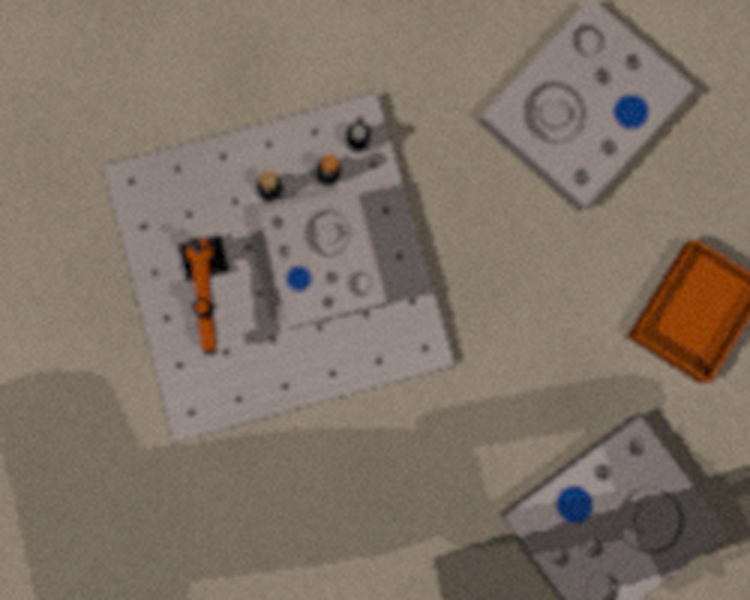

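View pics/sc.png

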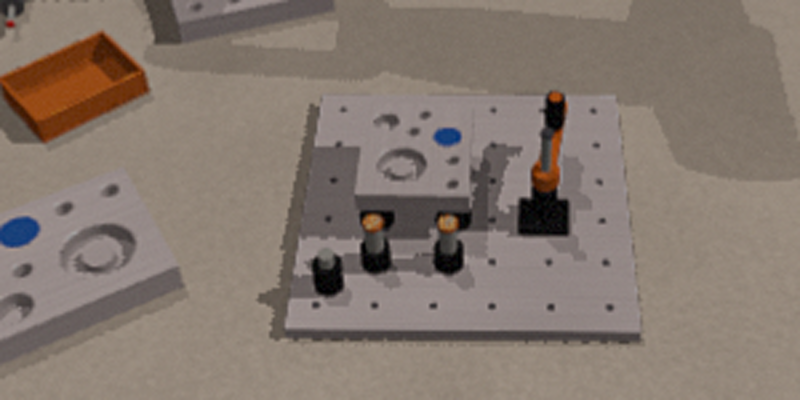

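The top view shows the small part on the plate, with its blue spot at crop (298,278). The orange arm runs from (200,248) to (209,350), and the stops are at (269,185) and (330,167). The two larger look-alikes lie off the plate. I'll fit the plate next and find where the wrist camera sits.

```bash
python3 - <<'E'
from h import *
cal=bot.get_calibration("top")
f=lambda p:np.array(p,float)/3+[210,110]-0.33
C=px2w(cal,f([(108,165),(382,95),(460,365),(175,438)]),15)
print("plate corners\n",C.round(),"centre",C.mean(0).round(1))
for a,b in [(3,0),(2,1)]:
    v=C[b]-C[a];print("x-axis yaw",np.degrees(np.arctan2(v[1],v[0])),np.linalg.norm(v))
print("stops",px2w(cal,f([(269,180),(330,163)]),68).round(1))
print("pad",px2w(cal,f([(298,278)]),70).round(1))
print("rod top",px2w(cal,f([(200,245)]),125).round(1),"arm end",px2w(cal,f([(209,350)]),77).round(1))
s=bot.get_state();w=bot.get_calibration("wrist");R=np.array(w["R"])
print("wrist cam",-R.T@w["t"],"fwd",R[2],"right",R[0],"f",w["intrinsics"][0][0])
E
```

```text
plate corners
 [[ 691.  165.   15.]
 [ 762. -124.   15.]
 [ 476. -199.   15.]
 [ 405.   95.   15.]] centre [583.3 -15.5  15. ]
x-axis yaw 13.769583030533179 294.1771279597822
x-axis yaw 14.563629953456905 295.9063130375435
stops [[661.   -5.2  68. ]
 [677.5 -66.5  68. ]]
pad [[561.6 -32.9  70. ]]
rod top [[587.5  58.7 125. ]] arm end [[491.2  54.9  77. ]]
wrist cam [ 285.39555815 -561.11083566  384.29561942] fwd [-0.25732229 -0.09329146 -0.9618118 ] right [ 0.34425558 -0.9388754  -0.00103511] f 329.0175795527486
```

Request:
drive_tool:
  series:
    - [[0,0,0,27,-26,3,1],[0,0,0,27,-26,3,1],[0,0,0,27,-26,0,1],[0,0,0,27,-26,0,1],[0,0,0,27,-26,0,1],[0,0,0,27,-26,0,1],[0,0,0,27,-26,0,1],[0,0,0,27,-26,0,1]]

```text
time_s: 1.67
position: [346.9, -315.4, 216.8]
ee_rot: [0.0, 0.985, 0.175, 0.0]
contact_force: [0.6, 0.5, 0.2]
width: 87.1
grasp_force: 0.0
```

Request:
drive_tool:
  series:
    - [[0,0,0,27,-26,0,0.6],[0,0,0,27,-26,0,0.6],[0,0,0,27,-26,0,0.6],[0,0,0,27,-26,0,0.6],[0,0,0,27,-26,0,0.6],[0,0,0,27,-26,0,0.6],[0,0,0.1,27,-26,0,0.6],[0,0,0,0,0,0,0.6]]

```text
time_s: 2.33
position: [463.1, -75.6, 216.9]
ee_rot: [-0.001, 0.992, 0.125, 0.001]
contact_force: [-0.5, -0.5, -0.1]
width: 53.1
grasp_force: 0.0
```

```bash
python3 - <<'E'
from h import *
cal=bot.get_calibration("wrist");im,d=bot.snapshot("wrist");save(im,"w1.png");np.savez("w1.npz",im=im,d=d,**{k:np.array(cal[k]) for k in("intrinsics","dist","R","t")})
for n in ["part_centre","pad","clamp_axis","clamp_knob","clamp_tip","standoff_mid"]:
    for f in bot.find_in(n,"wrist")[:3]:
        print(n,np.round(f["xy"]),round(f["confidence"],2),np.round(dep2w(cal,f["xy"],d)[0]))
E
```

```text
part_centre [333.  60.] 0.93 [576. -56.  70.]
part_centre [605.  32.] 0.87 [ 672. -306.   28.]
part_centre [193.  69.] 0.39 [539.  58.  77.]
pad [334.  61.] 0.95 [576. -57.  70.]
pad [602.  32.] 0.91 [ 672. -304.   27.]
clamp_axis [198.  40.] 0.73 [563.  58.  76.]
clamp_knob [194.  68.] 0.96 [539.  58.  77.]
standoff_mid [196.  42.] 0.32 [560.  59.  77.]
```

View pics/w1.png

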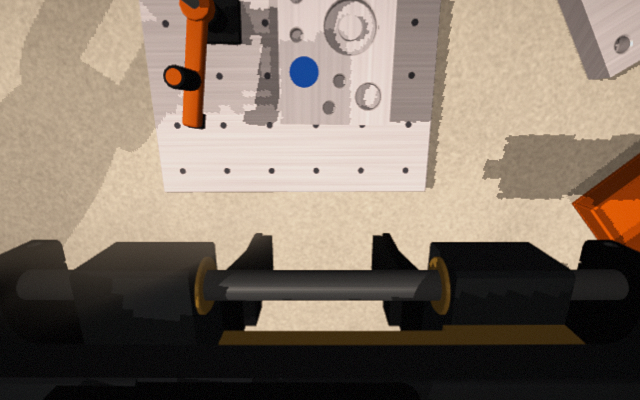

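The wrist view shows the blue spot at (304,72), the knob top at (175,76), the arm's outer end at about (195,126), and the part's near end at about row 124.

```bash
python3 - <<'E'
from h import *
z=np.load("w1.npz");im=z["im"];d=z["d"];cal=z
hsv=cv2.cvtColor(im,cv2.COLOR_RGB2HSV)
m=cv2.inRange(hsv,(105,120,60),(125,255,255));m[:,450:]=0
v,u=np.nonzero(m);print("pad px",u.mean(),v.mean(),len(u))
pad=dep2w(cal,np.c_[u,v],d);print("pad",px2w(cal,[(u.mean(),v.mean())],70),np.median(pad,0), np.ptp(pad,0))
# all points
V,U=np.mgrid[0:230,0:450];P=dep2w(cal,np.c_[U.ravel(),V.ravel()],d)
ok=d[:230,:450].ravel()>0
def sel(lo,hi,box):
    x0,x1,y0,y1=box
    return P[ok&(P[:,2]>lo)&(P[:,2]<hi)&(P[:,0]>x0)&(P[:,0]<x1)&(P[:,1]>y0)&(P[:,1]<y1)]
part=sel(66,74,(480,680,-125,35))
print("part z",part[:,2].mean())
# near edge: min x per y-bin
def nearedge(Q,b,n):
    E=[]
    for y in b:
        q=Q[abs(Q[:,1]-y)<2.5]
        if len(q)>5:E.append((np.percentile(q[:,0],1),y))
    E=np.array(E);k=np.polyfit(E[:,1],E[:,0],1);r=E[:,0]-np.polyval(k,E[:,1])
    g=abs(r)<3;k=np.polyfit(E[g,1],E[g,0],1);print(n,"edge x=%.3f*y+%.1f yaw %.2f"%(k[0],k[1],np.degrees(np.arctan(-k[0]))),len(E),g.sum(),"y",E[g,1].min(),E[g,1].max(),abs(r).max().round(1))
nearedge(part,np.arange(-95,-8,3),"part")
print("part y range",part[:,1].min(),part[:,1].max())
plate=sel(10,20,(380,700,-200,120));nearedge(plate,np.arange(-170,80,5),"plate")
arm=sel(73,81,(440,640,30,90));c=arm[:,:2].mean(0);w,vv=np.linalg.eigh(np.cov(arm[:,:2].T));print("arm dir",vv[:,1],"c",c,"xmin",arm[:,0].min(),"z",arm[:,2].mean())
kn=sel(108,118,(440,640,20,90));print("knob top",kn.mean(0),np.ptp(kn,0),len(kn))
rod=sel(119,130,(440,680,20,90));print("rod",rod.mean(0) if len(rod) else 0,len(rod))
E
```

```text
pad px 303.5684830633284 71.56553755522827 679
pad [[560.45839684 -33.5415454   70.        ]] [560.39252494 -33.66936712  69.89583608] [ 37.67094234  36.57391144 311.61072798]
part z 69.4799072440322
part edge x=-0.043*y+520.7 yaw 2.45 29 9 y -80.0 -20.0 34.5
part y range -119.33982926300102 0.30670845801546176
plate edge x=-0.254*y+426.9 yaw 14.26 50 50 y -170.0 75.0 1.5
arm dir [-0.99678519 -0.08012049] c [545.38659684  58.39300001] xmin 489.414866137953 z 76.82686796808593
knob top [529.52381041  57.64400369 112.44443341] [17.7039644  18.27476487  6.85789756] 474
rod 0 0
```

Request:
drive_tool:
  series:
    - [[0,0,0,0,2,32,0.6],[0,0,0,0,2,32,0.6],[0,0,0,0,2,32,0.6],[0,0,0,0,2,32,0.6],[0,0,0,0,2,32,0.6],[0,0,0,18,1,0,0.6],[0,0,0,18,0,0,0.6],[0,0,0,5,0,0,0.6]]

```text
time_s: 3.35
position: [504.9, -82.6, 56.2]
ee_rot: [-0.0, 0.992, 0.125, 0.0]
contact_force: [0.0, 0.3, -0.3]
width: 52.5
grasp_force: 0.0
```

Request:
drive_tool:
  series:
    - [[0,0,0,3,0,0,0.6],[0,0,0,3,0,0,0.6],[0,0,0,3,0,0,0.6],[0,0,0,3,0,0,0.6],[0,0,0,3,0,0,0.6],[0,0,0,3,0,0,0.6],[0,0,0,0,0,0,0.6]]

```text
time_s: 3.93
position: [521.5, -76.9, 56.8]
ee_rot: [0.0, 0.992, 0.126, 0.0]
contact_force: [0.3, 1.2, -0.5]
width: 52.2
grasp_force: 0.0
```

Request:
drive_tool:
  series:
    - [[0,0,0,2,0,0,0.6],[0,0,0,2,0,0,0.6],[0,0,0,2,0,0,0.6],[0,0,0,2,0,0,0.6],[0,0,0,2,0,0,0.6]]

```text
time_s: 4.35
position: [530.9, -74.4, 56.5]
ee_rot: [-0.0, 0.992, 0.126, -0.0]
contact_force: [-1.1, 0.2, 1.0]
width: 52.1
grasp_force: 0.8
```

Request:
drive_tool:
  series:
    - [[0,0,0,1,0,0,0.6],[0,0,0,1,0,0,0.6],[0,0,0,0,0,0,0.6]]

```text
time_s: 4.6
position: [532.9, -73.9, 56.5]
ee_rot: [-0.0, 0.992, 0.126, 0.0]
contact_force: [-0.9, -0.3, 0.3]
width: 52.3
grasp_force: 0.1
```

Request:
drive_tool:
  series:
    - [[0,0,0,1,0,0,0.6],[0,0,0,1,0,0,0.6],[0,0,0,0,0,0,0.6]]

```text
time_s: 4.85
position: [534.7, -73.5, 56.5]
ee_rot: [-0.0, 0.992, 0.126, 0.0]
contact_force: [-1.1, 0.3, -0.6]
width: 52.3
grasp_force: 0.3
```

Request:
drive_tool:
  series:
    - [[0,0,0,1,0,0,0.6],[0,0,0,1,0,0,0.6],[0,0,0,0,0,0,0.6]]

```text
time_s: 5.1
position: [536.0, -73.1, 56.4]
ee_rot: [0.0, 0.992, 0.126, -0.001]
contact_force: [-3.8, -2.2, 3.0]
width: 52.4
grasp_force: 2.3
```

Request:
drive_tool:
  series:
    - [[0,0,0,1,0,0,0.6],[0,0,0,1,0,0,0.6],[0,0,0,0,0,0,0.6]]

```text
time_s: 5.35
position: [536.1, -73.1, 56.4]
ee_rot: [0.0, 0.992, 0.126, -0.003]
contact_force: [-12.6, -4.1, 8.2]
width: 52.5
grasp_force: 6.3
```

Request:
drive_tool:
  series:
    - [[0,0,0,1,0,0,0.6],[0,0,0,0,0,0,0.6]]

```text
time_s: 5.52
position: [536.2, -73.1, 56.4]
ee_rot: [0.0, 0.992, 0.126, -0.004]
contact_force: [-15.9, -5.1, 11.9]
width: 51.8
grasp_force: 8.2
```

The force rose sharply at a fixed position, so the part is on the stops. I'll retreat and look.

Request:
drive_tool:
  series:
    - [[0,0,0,-4,0,0,0.6],[0,0,0,-20,0,0,0.6],[0,0,0,-30,0,-20,0.6],[0,0,0,-20,-10,-38,0.6],[0,0,0,0,-15,-38,0.6],[0,0,0,10,-15,-38,0.5],[0,0,0,20,-10,-35,0.5],[0,0,0,0,0,0,0.5]]

```text
time_s: 6.18
position: [491.9, -34.1, 232.3]
ee_rot: [0.002, 0.992, 0.126, 0.008]
contact_force: [1.3, -0.8, 0.5]
width: 44.6
grasp_force: 0.0
```

```bash
python3 - <<'E'
from h import *
cal=bot.get_calibration("wrist");s=bot.get_state();print(s["time_s"],s["position"],s["qpos"])
im,d=bot.snapshot("wrist");save(im,"w2.png");np.savez("w2.npz",im=im,d=d,**{k:np.array(cal[k]) for k in("intrinsics","dist","R","t")})
E
```

```text
6.1833 [491.93778006 -34.13172619 232.31144443] [-0.23084209 -0.12165245  1.86325698  0.00216172  1.38299182  1.08630485]
```

View pics/w2.png

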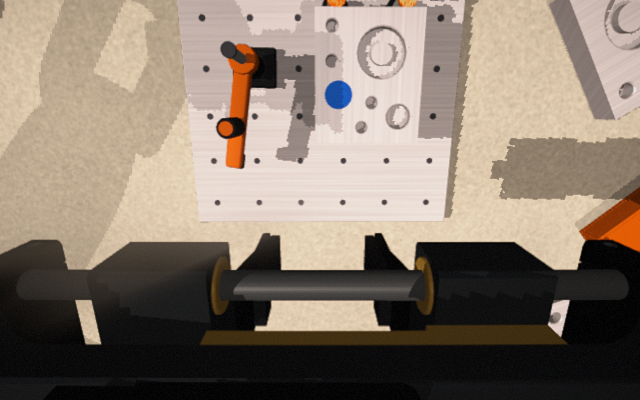

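The wrist view shows the part against both orange-capped stops, with the spot at (338,95). The knob top is at (229,128), the rod top at about (231,49) and the arm's outer end at (235,165).

```bash
python3 - <<'E'
from h import *
cal=z=np.load("w2.npz");im=z["im"];d=z["d"]
hsv=cv2.cvtColor(im,cv2.COLOR_RGB2HSV)
m=cv2.inRange(hsv,(105,120,60),(125,255,255));m[:,450:]=0
v,u=np.nonzero(m);pad=px2w(cal,[(u.mean(),v.mean())],70)[0];print("pad",pad)
V,U=np.mgrid[0:230,0:470];P=dep2w(cal,np.c_[U.ravel(),V.ravel()],d)
ok=d[:230,:470].ravel()>0
yaw=np.radians(14.26);c,s=np.cos(yaw),np.sin(yaw)
L=lambda p:(p[...,:2]-pad[:2])@np.array([[c,-s],[s,c]])
Q=L(P)   # plate-axes coords about pad
t=ok&(P[:,2]>66)&(P[:,2]<74)&(abs(Q[:,0])<130)&(Q[:,1]>-110)&(Q[:,1]<50)
q=Q[t];
def edge(a,b,bins,pct,n):
    E=np.array([(y,np.percentile(q[abs(q[:,b]-y)<2,a],pct)) for y in bins if (abs(q[:,b]-y)<2).sum()>8])
    med=np.median(E[:,1]);E=E[abs(E[:,1]-med)<6]
    k=np.polyfit(E[:,0],E[:,1],1);print(n,len(E),"mean %.1f slope deg %.2f"%(E[:,1].mean(),np.degrees(np.arctan(k[0]))),"resid",np.std(E[:,1]-np.polyval(k,E[:,0])).round(2))
edge(0,1,np.arange(-72,20,4),0,"near end (expect -45)")
edge(1,0,np.arange(-40,60,4),0,"right side (expect -78)")
edge(1,0,np.arange(-40,60,4),100,"left side (expect 22)")
t=ok&(P[:,2]>108)&(P[:,2]<116)&(abs(P[:,0]-530)<40)&(abs(P[:,1]-57)<30);kn=P[t];(x,y),r=cv2.minEnclosingCircle(kn[:,:2].astype(np.float32));print("knob",kn.mean(0),(x,y),r,len(kn))
t=ok&(P[:,2]>73)&(P[:,2]<81)&(P[:,0]>480)&(P[:,0]<570)&(abs(P[:,1]-57)<25);a=P[t][:,:2];w,vv=np.linalg.eigh(np.cov(a.T));e=vv[:,1]*np.sign(-vv[0,1]);print("arm dir",e,np.degrees(np.arctan2(e[1],e[0])))
k=np.array([x,y]);ax=k-60*e;print("axis from knob",ax,"endx",a[:,0].min())
t=ok&(P[:,2]>118)&(P[:,2]<129)&(P[:,0]>560)&(P[:,0]<620)&(abs(P[:,1]-57)<30);print("rod top by depth",P[t].mean(0) if t.sum() else None,t.sum())
print("rod top px",px2w(cal,[(230,48)],125))
lp=L(np.array([ax,pad[:2]]));print("axis rel pad in plate",lp[0],np.linalg.norm(lp[0]))
E
```

```text
pad [581.54240299 -27.30828052  70.        ]
near end (expect -45) 23 mean -44.4 slope deg -0.20 resid 0.06
right side (expect -78) 25 mean -77.6 slope deg -0.05 resid 0.33
left side (expect 22) 25 mean 21.8 slope deg 0.14 resid 0.28
knob [529.63795261  57.66701498 112.58749056] (529.3888549804688, 58.183868408203125) 8.919586181640625 367
arm dir [-0.99502805 -0.0995951 ] -174.28414504380433
axis from knob [589.09053786  64.15957434] endx 489.27850158940566
rod top by depth [589.10085464  63.86517183 124.46026497] 225
rod top px [[590.11658751  62.72212105 125.        ]]
axis rel pad in plate [29.84614752 86.79026611] 91.77877103926498
```

The part is square within 0.2° and home. The axis is at (589.1, 64.0), the knob at (529.4, 58.0), 60 mm out as specified, and the swing needed is about +79.5°. Next I'll move over the knob.

Request:
drive_tool:
  series:
    - [[0,0,0.075,0,0,0,0.5],[0,0,0.076,0,0,0,0.5],[0,0,0,15.5,-29.3,20,0.5],[0,0,0,15.5,-29.3,20,0.5],[0,0,0,15.5,-29.3,20,0.5],[0,0,0,0,0,20,0.5],[0,0,0,0,0,0,0.5],[0,0,0,0,0,0,0.5]]

```text
time_s: 6.9
position: [521.1, 56.9, 140.8]
ee_rot: [-0.0, 0.999, 0.051, -0.002]
contact_force: [-0.2, -0.3, -0.4]
width: 43.7
grasp_force: 0.0
```

Request:
drive_tool:
  series:
    - [[0,0,0,8.4,-0.3,0,0.5],[0,0,0,0,0,15,0.5],[0,0,0,0,0,15,0.5],[0,0,0,0,0,13,0.5],[0,0,0,0,0,10,0.5],[0,0,0,0,0,4,0.5],[0,0,0,0,0,0,0.5],[0,0,0,0,0,0,0.5]]

```text
time_s: 7.57
position: [532.0, 57.7, 87.0]
ee_rot: [0.0, 0.999, 0.05, 0.001]
contact_force: [1.2, 0.8, 0.4]
width: 43.6
grasp_force: 0.0
```

Request:
drive_tool:
  series:
    - [[0,0,0,-2.3,0,3,0.5],[0,0,0,0,0,0,0.5],[0,0,0,0,0,0,0.5]]

```text
time_s: 7.82
position: [529.1, 57.8, 83.5]
ee_rot: [0.0, 0.999, 0.05, 0.0]
contact_force: [0.1, -0.1, -0.2]
width: 43.4
grasp_force: 0.0
```

Request:
drive_tool:
  series:
    - [[0,0,0,0,0,0,0],[0,0,0,0,0,0,0],[0,0,0,0,0,0,0],[0,0,0,0,0,0,0],[0,0,0,0,0,0,0]]
  newtons: 45

```text
time_s: 8.23
position: [529.0, 57.9, 83.1]
ee_rot: [-0.0, 0.999, 0.05, 0.0]
contact_force: [-0.4, 0.7, 0.7]
width: 18.2
grasp_force: 0.5
```

Request:
drive_tool:
  series:
    - [[0,0,0,0,0,0,0],[0,0,0,0,0,0,0],[0,0,0,0,0,-2,0],[0,0,0,0,0,-2,0],[0,0,0,0,0,-2,0],[0,0,0,0,0,-2,0]]

```text
time_s: 8.73
position: [529.1, 57.9, 91.0]
ee_rot: [-0.0, 0.999, 0.05, 0.0]
contact_force: [5.0, 1.4, -6.3]
width: 16.8
grasp_force: 45.0
```

Request:
drive_tool:
  series:
    - [[0,0,0,0,0,-4,0],[0,0,0,0,0,-4,0],[0,0,0,0,0,-4,0],[0,0,0,0,0,-4,0],[0,0,0,0,0,-2,0],[0,0,0,0,0,0,0],[0,0,0,0,0,0,0]]

```text
time_s: 9.32
position: [529.1, 57.9, 109.1]
ee_rot: [-0.0, 0.999, 0.05, 0.0]
contact_force: [6.0, 0.7, -7.7]
width: 16.8
grasp_force: 45.0
```

Request:
drive_tool:
  series:
    - [[0,0,-0.05,0.07,3.0,0,0],[0,0,-0.099,0.3,5.93,0,0],[0,0,-0.099,0.3,5.93,0,0],[0,0,-0.099,0.3,5.93,0,0],[0,0,-0.099,0.3,5.93,0,0],[0,0,0,0,0,0,0]]

```text
time_s: 9.82
position: [537.9, 32.3, 108.9]
ee_rot: [-0.0, 0.962, 0.272, 0.0]
contact_force: [6.5, 2.0, -7.6]
width: 17.2
grasp_force: 45.0
```

```bash
cat > st.py <<'E'
from h import *
s=bot.get_state();p=s["position"];q=s["ee_rot"];yaw=2*np.degrees(np.arctan2(q[2],q[1]))
v=np.array(p[:2])-[589.1,64.0]
print(s["time_s"],np.round(p,1),"r",np.hypot(*v).round(2),"arm heading",np.degrees(np.arctan2(v[1],v[0])).round(2),"yaw",yaw.round(2),"yaw-180",(yaw-180).round(2),s["contact_force"].round(1),s["grasp_force"],s["width"])
E
python3 st.py
```

```text
9.8167 [537.9  32.3 108.9] r 60.22 arm heading -148.27 yaw 31.59 yaw-180 -148.41 [ 6.5  2.  -7.6] 44.99818283133209 17.246033092228593
```

Request:
drive_tool:
  series:
    - [[0,0,-0.099,0.3,5.93,0,0],[0,0,-0.099,0.3,5.93,0,0],[0,0,-0.099,0.3,5.93,0,0],[0,0,-0.099,0.3,5.93,0,0],[0,0,-0.099,0.3,5.93,0,0],[0,0,-0.099,0.3,5.93,0,0],[0,0,-0.099,0.3,5.93,0,0],[0,0,0,0,0,0,0]]

```text
time_s: 10.48
position: [569.4, 7.2, 108.5]
ee_rot: [-0.001, 0.813, 0.583, -0.0]
contact_force: [4.1, 1.6, -8.1]
width: 16.9
grasp_force: 45.0
```

```bash
python3 st.py
```

```text
10.4833 [569.4   7.2 108.5] r 60.1 arm heading -109.09 yaw 71.26 yaw-180 -108.74 [ 4.1  1.6 -8.1] 45.001888750121 16.87424736233225
```

Request:
drive_tool:
  series:
    - [[0,0,-0.083,0.2,4.97,0,0],[0,0,-0.083,0.2,4.97,0,0],[0,0,-0.083,0.2,4.97,0,0],[0,0,0,0,0,0,0],[0,0,0,0,0,0,0]]

```text
time_s: 10.9
position: [583.4, 4.2, 108.5]
ee_rot: [-0.0, 0.737, 0.676, -0.0]
contact_force: [4.0, 0.7, -6.7]
width: 17.1
grasp_force: 45.0
```

```bash
python3 st.py; python3 - <<'E'
from h import *
cal=bot.get_calibration("scene");im,d=bot.snapshot("scene");top,_=bot.snapshot("top")
a=cv2.resize(im[170:320,230:430],(800,600),interpolation=cv2.INTER_CUBIC);save(a,"s2.png")
E
```

```text
10.9 [583.4   4.2 108.5] r 60.06 arm heading -95.4 yaw 85.12 yaw-180 -94.88 [ 4.   0.7 -6.7] 45.00668811611831 17.061137519439427
```

View pics/s2.png

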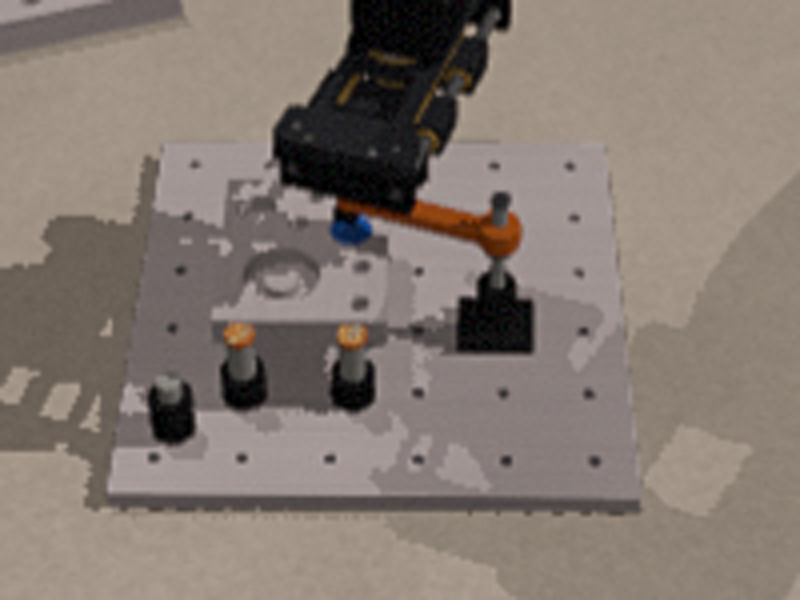

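The scene view shows the orange arm raised, with its black foot (crop (350,212)) above the blue spot at (350,230). Lowering it slowly.

Request:
drive_tool:
  series:
    - [[0,0,0,0,0,1.2,0],[0,0,0,0,0,1.2,0],[0,0,0,0,0,1.2,0],[0,0,0,0,0,1.2,0],[0,0,0,0,0,1.2,0],[0,0,0,0,0,1.2,0],[0,0,0,0,0,1,0],[0,0,0,0,0,0,0]]

```text
time_s: 11.67
position: [583.6, 4.2, 100.5]
ee_rot: [-0.0, 0.736, 0.678, -0.0]
contact_force: [2.5, 2.8, -6.0]
width: 17.1
grasp_force: 45.0
```

Request:
drive_tool:
  series:
    - [[0,0,0,0,0,1,0],[0,0,0,0,0,1,0],[0,0,0,0,0,0,0]]

```text
time_s: 11.92
position: [583.6, 4.1, 98.6]
ee_rot: [-0.0, 0.735, 0.678, -0.0]
contact_force: [2.3, 2.0, -6.4]
width: 17.0
grasp_force: 45.0
```

Request:
drive_tool:
  series:
    - [[0,0,0,0,0,0.7,0],[0,0,0,0,0,0.6,0],[0,0,0,0,0,0,0]]

```text
time_s: 12.17
position: [583.8, 4.2, 98.1]
ee_rot: [-0.0, 0.735, 0.678, 0.0]
contact_force: [-0.3, 1.9, -2.1]
width: 16.6
grasp_force: 45.0
```

Request:
drive_tool:
  series:
    - [[0,0,0,0,0,0.5,0],[0,0,0,0,0,0.5,0],[0,0,0,0,0,0,0]]

```text
time_s: 12.42
position: [583.9, 4.4, 97.8]
ee_rot: [-0.0, 0.735, 0.678, 0.0]
contact_force: [-3.2, 4.4, 5.6]
width: 17.0
grasp_force: 45.0
```

The force changed sign at 98 mm, so the tip is resting on the part. I'll ease the load off and release.

Request:
drive_tool:
  series:
    - [[0,0,0,0,0,-0.5,0],[0,0,0,0,0,0,0],[0,0,0,0,0,0,0]]

```text
time_s: 12.67
position: [583.9, 4.4, 97.8]
ee_rot: [-0.0, 0.735, 0.678, 0.0]
contact_force: [-2.5, 3.9, 4.6]
width: 16.9
grasp_force: 45.0
```

Request:
drive_tool:
  series:
    - [[0,0,0,0,0,0,0.45],[0,0,0,0,0,0,0.45],[0,0,0,0,0,0,0.45],[0,0,0,0,0,0,0.45],[0,0,0,0,0,0,0.45]]

```text
time_s: 13.08
position: [583.9, 3.7, 97.0]
ee_rot: [0.0, 0.736, 0.677, -0.0]
contact_force: [-0.8, -0.5, 0.6]
width: 37.0
grasp_force: 0.0
```

Request:
drive_tool:
  series:
    - [[0,0,0,0,0,-8,0.45],[0,0,0,0,0,-20,0.45],[0,0,0,0,0,-30,0.45],[0,0,0,0,0,-30,0.45],[0,0,0,0,-30,-30,0.45],[0,0,0,-20,-30,-20,0.45],[0,0,0,-20,-30,0,0.45],[0,0,0,0,0,0,0.45]]

```text
time_s: 13.75
position: [487.9, -30.1, 236.2]
ee_rot: [0.001, 0.736, 0.677, -0.001]
contact_force: [1.0, 0.5, -0.9]
width: 39.1
grasp_force: 0.0
```

```bash
python3 - <<'E'
from h import *
cal=bot.get_calibration("wrist");s=bot.get_state();print(s["time_s"],s["position"])
im,d=bot.snapshot("wrist");save(im,"w3.png");np.savez("w3.npz",im=im,d=d,**{k:np.array(cal[k]) for k in("intrinsics","dist","R","t")})
E
```

```text
13.75 [487.90770931 -30.13742523 236.19675135]
```

View pics/w3.png

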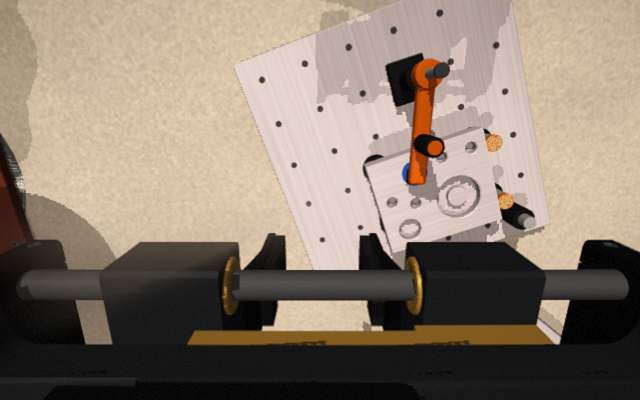

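The wrist view shows the arm over the blue spot (its visible edge is at (407,173)), with the part against both stops at (494,143) and (505,201). I'll check the numbers.

```bash
python3 - <<'E'
from h import *
cal=z=np.load("w3.npz");d=z["d"]
V,U=np.mgrid[0:270,230:560];P=dep2w(cal,np.c_[U.ravel(),V.ravel()],d);ok=d[:270,230:560].ravel()>0
t=ok&(P[:,2]>121)&(P[:,2]<136)&(np.hypot(P[:,0]-584,P[:,1]-4)<25);kn=P[t];(x,y),r=cv2.minEnclosingCircle(kn[:,:2].astype(np.float32));print("knob",x,y,r,"z",np.median(kn[:,2]))
t=ok&(P[:,2]>87)&(P[:,2]<97)&(abs(P[:,0]-584)<25)&(P[:,1]<45)&(P[:,1]>-60);a=P[t][:,:2];print("arm top z",np.median(P[t][:,2]),"end y",a[:,1].min())
v=np.array([x,y])-[589.1,64.0];tip=np.array([589.1,64])+95*v/np.hypot(*v)
print("r",np.hypot(*v),"tip",tip,"dist to pad",np.hypot(*(tip-[581.5,-27.3])))
pad=np.array([581.5,-27.3]);yaw=np.radians(14.26);c,s=np.cos(yaw),np.sin(yaw);Q=(P[:,:2]-pad)@np.array([[c,-s],[s,c]])
t=ok&(P[:,2]>66)&(P[:,2]<74)&(Q[:,0]<60)&(Q[:,0]>-70);q=Q[t]
E=np.array([(y,q[abs(q[:,1]-y)<2,0].min()) for y in range(-60,16,4) if (abs(q[:,1]-y)<2).sum()>8]);E=E[abs(E[:,1]-np.median(E[:,1]))<5];k=np.polyfit(E[:,0],E[:,1],1)
print("near end (was -44.4)",E[:,1].mean(),"deg",np.degrees(k[0]),len(E))
E
```

```text
knob 582.7997436523438 4.771271228790283 8.90227222442627 z 125.62220549853194
arm top z 89.40896949838778 end y -35.217650885416724
r 59.562870497481136 tip [579.05138502 -30.46705953] dist to pad 4.003246361705828
near end (was -44.4) -45.45540244559537 deg -0.245773214321967 19
```

```bash
python3 -c "
from cell import bot
print(bot.job_done())"
```

```text
the job is handed in; nothing more can be done
None
```

The job is handed in: the part sits home against both stops, the clamp arm was lowered under grip and released with its tip about 4 mm from the blue spot's centre, and the standoff, ring gauge and tray were left alone; no verdict came back.

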